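# Find the rattling spares case and hold it out at the open pass tray

### The job

One of the three look-alike sealed spares cases has something loose inside: pick them up one at a time and shake each lengthwise, to and fro a few times, until you find the one that rattles, standing any silent one back upright on the bench where it was. Then hold the rattling case out, level and still, over the middle of the pass tray whose cover is drawn back, clear above it, for a colleague to take: finish while still holding it there. Do not drop the cases, and leave the tray covers and everything else alone.

Things in the scene. Friction and masses are not known exactly. Their poses are not given: they have to be found in the camera images.
- case_1: one of 3 alike sealed cases: grey box, white lid, black latch on each end; 120 (x) x 60 (y) x 62 high, origin centre of underside. 0.46 to 0.53 kg at random. One holds a loose 0.23 kg, 38 mm steel ball running 72 mm along x, end to end, when shaken (brisk 80 mm strokes) or tilted; the others hold an equal weight packed tight. Grip across y at mid length, 60 N. Names tell nothing.
- case_2: one of 3 alike sealed cases: grey box, white lid, black latch on each end; 120 (x) x 60 (y) x 62 high, origin centre of underside. 0.46 to 0.53 kg at random. One holds a loose 0.23 kg, 38 mm steel ball running 72 mm along x, end to end, when shaken (brisk 80 mm strokes) or tilted; the others hold an equal weight packed tight. Grip across y at mid length, 60 N. Names tell nothing.
- case_3: one of 3 alike sealed cases: grey box, white lid, black latch on each end; 120 (x) x 60 (y) x 62 high, origin centre of underside. 0.46 to 0.53 kg at random. One holds a loose 0.23 kg, 38 mm steel ball running 72 mm along x, end to end, when shaken (brisk 80 mm strokes) or tilted; the others hold an equal weight packed tight. Grip across y at mid length, 60 N. Names tell nothing.
- tray_1: aluminium pass tray fixed to the bench, open box 130 (x) x 150 (y) x 40 high, 4 mm walls, at the far side of the bench; one is left and one right. Origin: centre of its underside.
- tray_2: aluminium pass tray fixed to the bench, open box 130 (x) x 150 (y) x 40 high, 4 mm walls, at the far side of the bench; one is left and one right. Origin: centre of its underside.
- cover_1 (a joint): how far the sliding grey cover of tray_1 is drawn back, away from the robot (m): 0 = shut, 0.12 = fully open; stiff, stays where it is. Plate 4 mm thick, top 44 mm above the bench, with a rib to 52 mm. One tray starts open (above 0.09), the other shut (below 0.015).
- cover_2 (a joint): how far the sliding grey cover of tray_2 is drawn back, away from the robot (m): 0 = shut, 0.12 = fully open; stiff, stays where it is. Plate 4 mm thick, top 44 mm above the bench, with a rib to 52 mm. One tray starts open (above 0.09), the other shut (below 0.015).
- vial_1: bystander, leave alone: small amber vial with black cap, 22 diameter, 44 high. Origin: centre of its underside.
- weight: bystander, leave alone: steel knobbed calibration weight, 28 diameter, 36 high. Origin: centre of its underside.
- bottle_1: bystander, leave alone: glass bottle with blue cap, 70 diameter, 170 high. Origin: centre of its underside.
- bottle_2: bystander, leave alone: glass bottle with blue cap, 70 diameter, 170 high. Origin: centre of its underside.
- beaker: bystander, leave alone: glass beaker, 70 diameter, 90 high. Origin: centre of its underside.
- wrench: bystander, leave alone: steel wrench lying flat on the bench, 160 long, origin on its underside near the middle.
- vial_box: bystander, leave alone: divided cardboard vial box, 80 x 100 x 30 high, beyond the trays. Origin: centre of its underside.

How it is judged:
On the way, in this order (a step that is already met when the one before it is completed fails the run):
1. the rattling case, gripped and more than 40 mm above the bench, is shaken: its ball runs to one end (((distance between loose_part_c0 and case_1 below 0.07 m and contact force between the fingers and case_1 above 1 N and height (world z) of case_1 above 0.04 m and x of loose_part_c0 in the frame of case_1 above 0.02 m) or (distance between loose_part_c0 and case_2 below 0.07 m and contact force between the fingers and case_2 above 1 N and height (world z) of case_2 above 0.04 m and x of loose_part_c0 in the frame of case_2 above 0.02 m) or (distance between loose_part_c0 and case_3 below 0.07 m and contact force between the fingers and case_3 above 1 N and height (world z) of case_3 above 0.04 m and x of loose_part_c0 in the frame of case_3 above 0.02 m))), for 0.03 s.
2. then its ball runs to the other end, still in the air (((distance between loose_part_c0 and case_1 below 0.07 m and contact force between the fingers and case_1 above 1 N and height (world z) of case_1 above 0.04 m and x of loose_part_c0 in the frame of case_1 below -0.02 m) or (distance between loose_part_c0 and case_2 below 0.07 m and contact force between the fingers and case_2 above 1 N and height (world z) of case_2 above 0.04 m and x of loose_part_c0 in the frame of case_2 below -0.02 m) or (distance between loose_part_c0 and case_3 below 0.07 m and contact force between the fingers and case_3 above 1 N and height (world z) of case_3 above 0.04 m and x of loose_part_c0 in the frame of case_3 below -0.02 m))), for 0.03 s.
At the end, for the whole second after the job is handed in: The rattling case is gripped, underside 80 to 350 mm above the bench, tilt under 0.2 rad, slower than 40 mm/s, its centre within 50 mm horizontally of the centre of the tray whose cover is drawn back; the other two stand upright on the bench within 60 mm of where they started (((distance between loose_part_c0 and case_1 below 0.07 m and contact force between the fingers and case_1 above 1 N and height (world z) of case_1 between 0.08 and 0.35 m and angle between case_1's own z axis and vertical below 0.2 rad and linear speed of case_1 below 0.04 m/s and ((value of joint cover_1 above 0.06 m and horizontal distance between case_1 and tray_1 below 0.05 m) or (value of joint cover_2 above 0.06 m and horizontal distance between case_1 and tray_2 below 0.05 m)) and (distance of case_2 from where it was at the start of the episode below 0.06 m and height (world z) of case_2 below 0.006 m and angle between case_2's own z axis and vertical below 0.1 rad) and (distance of case_3 from where it was at the start of the episode below 0.06 m and height (world z) of case_3 below 0.006 m and angle between case_3's own z axis and vertical below 0.1 rad)) or (distance between loose_part_c0 and case_2 below 0.07 m and contact force between the fingers and case_2 above 1 N and height (world z) of case_2 between 0.08 and 0.35 m and angle between case_2's own z axis and vertical below 0.2 rad and linear speed of case_2 below 0.04 m/s and ((value of joint cover_1 above 0.06 m and horizontal distance between case_2 and tray_1 below 0.05 m) or (value of joint cover_2 above 0.06 m and horizontal distance between case_2 and tray_2 below 0.05 m)) and (distance of case_1 from where it was at the start of the episode below 0.06 m and height (world z) of case_1 below 0.006 m and angle between case_1's own z axis and vertical below 0.1 rad) and (distance of case_3 from where it was at the start of the episode below 0.06 m and height (world z) of case_3 below 0.006 m and angle between case_3's own z axis and vertical below 0.1 rad)) or (distance between loose_part_c0 and case_3 below 0.07 m and contact force between the fingers and case_3 above 1 N and height (world z) of case_3 between 0.08 and 0.35 m and angle between case_3's own z axis and vertical below 0.2 rad and linear speed of case_3 below 0.04 m/s and ((value of joint cover_1 above 0.06 m and horizontal distance between case_3 and tray_1 below 0.05 m) or (value of joint cover_2 above 0.06 m and horizontal distance between case_3 and tray_2 below 0.05 m)) and (distance of case_1 from where it was at the start of the episode below 0.06 m and height (world z) of case_1 below 0.006 m and angle between case_1's own z axis and vertical below 0.1 rad) and (distance of case_2 from where it was at the start of the episode below 0.06 m and height (world z) of case_2 below 0.006 m and angle between case_2's own z axis and vertical below 0.1 rad)))); the arm keeps its last pose, push and grip.
It fails at once if a bystander is knocked over or moved more than 40 mm (distance of any of vial_1, weight, bottle_1, bottle_2, beaker, wrench, vial_box from where it was at the start of the episode above 0.04 m or angle between any of vial_1, weight, bottle_1, bottle_2, beaker, wrench, vial_box's own z axis and vertical above 0.6 rad).
It fails at once if a case is dropped or thrown: it goes faster than 0.7 m/s with no finger on it ((linear speed of case_1 above 0.7 m/s and contact force between the fingers and case_1 below 0.1 N) or (linear speed of case_2 above 0.7 m/s and contact force between the fingers and case_2 below 0.1 N) or (linear speed of case_3 above 0.7 m/s and contact force between the fingers and case_3 below 0.1 N)).
It fails at once if a tray cover is moved: the open one pushed below 0.08 or the shut one drawn past 0.04 (value of joint cover_1 below 0.08 m or value of joint cover_2 above 0.04 m).
It also fails if it takes over 67 s, if anything falls off the work surface, if the arm or the gripper's body presses on something with over 40 N, if the wrist force passes 120 N, or if a joint passes its speed limit or range.

### The arm

A 6-joint arm with a two-finger parallel gripper is mounted at the origin on the work surface. World frame = base frame: x ahead of the robot, y to its left, z up, the work surface at z = 0. Lengths are in m, angles in rad, forces in N, time in s.
With the tool pointing down it reaches from about 0.325 to 0.775 m from the base axis. Payload 5.5 kg.
Tool frame: the origin (TCP) lies at the very end of the fingers, on their centre line; the grasp point (between the pads) lies 19 mm behind it; z points along the fingers, y is the line along which they close (so a half turn about z gives the same grasp; the last joint's range is limited). The gripper opens to 85 mm and grips with 20 to 120 N. Pads are 22 mm wide; open, the fingers measure 114 mm over their backs; the gripper's body (76 mm by 85 mm) begins 54 mm behind the grasp point. The pads swing forward as they close: fully open they stand 13 mm farther back than shut.
Start: joints at [1.056, 0.091, 1.231, -0, 1.82, -0.057], TCP at [0.265, 0.538, 0.231] pointing down, gripper open.
Joint ranges: [-2.87, 2.87], [-0.86, 2.18], [0.17, 2.46], [-1.51, 4.65], [0.06, 2.69], [-2.65, 2.65]. Speed limits (rad/s): [2.57, 2.57, 3.01, 3.14, 3.14, 3.14].

### API

Orientations are given as a unit quaternion [x, y, z, w].
In Python, from station import robot gives the robot as it stands.
- The arm moves only by the shell command python3 nudge.py 'ROWS' [OPENING]. ROWS is a JSON list that holds a single list of rows (three levels of brackets), with 1 to 12 rows, each of 6 numbers: dx, dy, dz in normalised numbers (1 is 0.8 m), then a rotation vector rx, ry, rz in normalised numbers (1 is pi/2 rad); each row is the pose to reach, as a shift and turn from the pose commanded when the command began, along the tool's axes at that moment; what a row does not reach only later rows make up. A row lasts 1/12 s, in which the tool goes at most 0.0417 m and 0.125 rad, less where a joint would pass 70% of its speed; a pose out of reach is approached as far as the arm can. OPENING is the finger opening in m, set as the command begins (- or left out keeps the last). The fingers move at their own pace and stop on an object; the grip force is fixed at half the most. Time passes only in rows, so rows that do not move let the fingers close. It prints the time, the measured TCP pose, the force, the opening and the grip force at its end. A shift or turn number past 1, either way, is cut back to 1. Input that does not fit is refused with a message, and nothing moves.
- robot.get_state(): the state, without advancing time (a new reading comes with each control period).
- robot.grab_frame(name): name is "side" or "top" or "wrist"; returns (picture, depth): 400x640x3 uint8, blue, green, red; 400x640 float32, m along the optical axis (not along the pixel's ray), 0 where there is no reading.
- robot.get_calibration(name): a dict with "fx", "fy", "cx", "cy" (pixels), "k1" (the pictures are not rectified: a ray, as slopes to the right and down, at radius r is drawn at 1 + k1 r^2 times it, then the intrinsics apply), "xyz" and "rotation" of the camera in the world. Camera axes: x right, y up, looking along -z (the intrinsics and any distortion apply to the point x, -y, -z); pixel columns grow to the right and rows downward; lengths in m; the calibration is good to about 2 mm. A picture is of the moment at which its call begins: read the wrist's pose just before it. get_calibration takes no time and is no camera call; for the wrist camera it gives the pose at the moment of the call.
- robot.hand_in(): hands the job in; it is judged then, once.
The state is a dict: "time": time; "joint_pos": joint angles; "joint_velocities": joint speeds; "tau": joint torques, N m; "ee_pos": TCP position; "tcp_rot": TCP orientation; "force": force on the tool from outside, world axes, zero at the start; "ft_torque": the same for the moment, N m; "grip_width": finger opening in m; "grip_force": force on a finger pad.
Only numpy, scipy, OpenCV 4.12 (cv2) and the standard library are available. Lean on these libraries where they do the work, as an engineer would, in place of code of your own. Each camera call takes 0.05 s, during which the arm holds its last target. There are 200 camera calls.

## Working session

There is one attempt and no reset: what is moved stays moved. The work goes in short steps, Python scripts to look and compute and a shell command to move; the robot and the scene stay as the last step left them, time stands still between calls to the robot, and variables do not carry over. Pictures are saved under pics/ and viewed, at most 10 in all, crops included, and the job is handed in when it is done.

```bash
ls; mkdir -p pics
python3 - <<'E'
from station import robot
import cv2,numpy as np
for n in ("top","side"):
    im,d=robot.grab_frame(n); cv2.imwrite(f"pics/{n}0.png",im); np.save(f"{n}0.npy",d)
    print(robot.get_calibration(n))
s=robot.get_state();print(s)
E
```

```text
nudge.py
pics
station.py
{'fx': 494.14135473933527, 'fy': 494.14135473933527, 'cx': 321.4482334014821, 'cy': 201.65644645415833, 'k1': -0.07521982636684052, 'xyz': array([ 0.39077455, -0.01571934,  1.45015369]), 'rotation': array([-0.04923712,  0.04522413,  0.70758567, -0.70345789])}
{'fx': 390.05655517626644, 'fy': 390.05655517626644, 'cx': 311.87578736963627, 'cy': 201.89366139868733, 'k1': -0.005421601023997077, 'xyz': array([-0.05296511, -0.68439293,  0.77839771]), 'rotation': array([ 0.39769103, -0.15525109, -0.35334925,  0.83239609])}
{'time': 0.1, 'joint_pos': array([ 1.05629630e+00,  9.18228606e-02,  1.23178701e+00, -2.60766583e-06,
        1.81979393e+00, -5.66629733e-02]), 'joint_velocities': array([ 6.02536845e-04, -2.91910238e-03, -3.35824139e-03, -2.79130551e-03,
        1.73683291e-04,  7.30036361e-05]), 'tau': array([ 1.94643791e-03, -4.60216391e+01, -4.19218075e+01, -1.20883483e-04,
        1.05854269e-02, -1.52162016e-07]), 'ee_pos': array([0.26506259, 0.53799352, 0.23022825]), 'tcp_rot': array([ 2.26924615e-01,  9.73911905e-01, -8.69253154e-04, -2.53901653e-04]), 'force': array([-0.25684467,  0.78810423, -0.79733489]), 'ft_torque': array([-0.05886647, -0.00743209, -0.01163057]), 'grip_force': 0.0, 'grip_width': 0.08554263062328958}
```

View pics/top0.png

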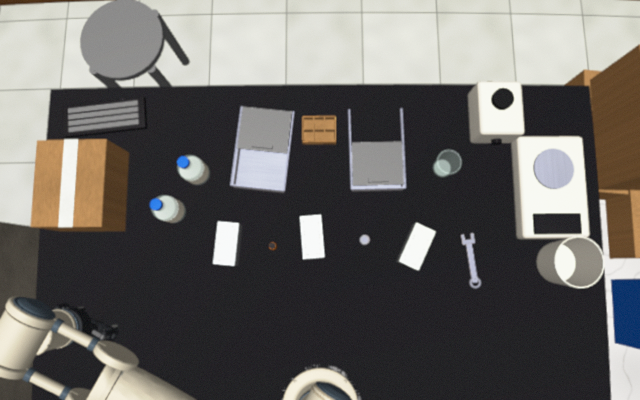

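View pics/side0.png

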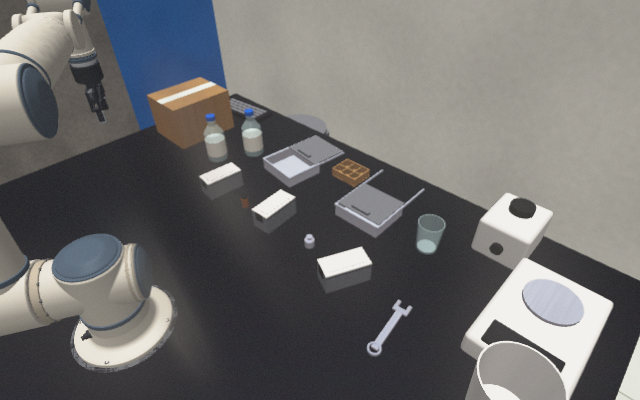

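The top view shows three white-lidded cases near (226,244), (312,237) and (417,246). The left tray's cover is drawn back, with the open box near (260,170). The right tray is shut, with its plate at (377,165). Bystanders: vial (272,245), weight (364,240), wrench (471,260), bottles (168,208) and (193,170), beaker (447,163).

```bash
cat > h.py <<'E'
from station import robot
import cv2,numpy as np
from scipy.spatial.transform import Rotation as R
def cal(n):
    c=robot.get_calibration(n); return c
def px2w(c,u,v,z=None,depth=None):
    K=np.array([[c['fx'],0,c['cx']],[0,c['fy'],c['cy']],[0,0,1.]])
    p=cv2.undistortPoints(np.array([[[u,v]]],float),K,np.array([c['k1'],0,0,0.]))[0,0]
    d=R.from_quat(c['rotation']).apply([p[0],-p[1],-1]); t=depth if z is None else (z-c['xyz'][2])/d[2]
    return c['xyz']+t*d
def togo(target,yaw=None,s=None):
    """shift in tool axes to bring TCP to target pointing down; yaw = world heading of tool y"""
    s=s or robot.get_state(); T=R.from_quat(s['tcp_rot'])
    dp=T.inv().apply(np.array(target)-s['ee_pos']); y=T.as_matrix()[:,1]
    out=[dp.round(4)]
    if yaw is not None:
        g=R.from_matrix(np.array([[-np.cos(yaw+np.pi/2)*-1*-1,0,0]]*3)) if 0 else None
        yv=np.array([np.cos(yaw),np.sin(yaw),0]); zv=np.array([0,0,-1.])
        best=None
        for sg in (1,-1):
            G=R.from_matrix(np.c_[np.cross(sg*yv,zv),sg*yv,zv]); rv=(T.inv()*G).as_rotvec()
            if best is None or np.linalg.norm(rv)<np.linalg.norm(best): best=rv
        out.append(best.round(4))
    return out
E
python3 - <<'E'
from h import *
im=cv2.imread('pics/top0.png'); d=np.load('top0.npy'); c=cal('top')
m=(im.min(2)>200).astype(np.uint8)
for (u,v) in [(226,244),(312,237),(417,246)]:
    n,l,st,ce=cv2.connectedComponentsWithStats(m[200:280,200:450])
    k=l[v-200,u-200]; ys,xs=np.nonzero(l==k); xs=xs+200; ys=ys+200
    pts=np.array([px2w(c,a,b,0.062)[:2] for a,b in zip(xs,ys)],np.float32)
    r=cv2.minAreaRect(pts); dz=px2w(c,u,v,depth=d[v,u])
    bx=cv2.boxPoints(r); e=sorted([(np.linalg.norm(bx[i]-bx[i-1]),i) for i in range(4)])[-1][1]; q=bx[e]-bx[e-1]
    print(np.round(r[0],3),np.round(r[1],3),'long yaw',np.arctan2(q[1],q[0]).round(3),'depthpt',dz.round(3))
for nm,q,z in [('trayL',[(238,106),(294,111),(286,191),(231,186)],.04),('trayR',[(348,108),(403,108),(406,188),(351,190)],.04),('vial,weight',[(272,245),(364,240)],.04),('bot',[(183,162),(156,203)],.17),('wrench',[(467,236),(475,284)],.0)]:
    print(nm,[px2w(c,*p,z).round(3).tolist() for p in q])
E
```

```text
[0.462 0.262] [0.06 0.12] long yaw 3.047 depthpt [0.459 0.261 0.064]
[0.48 0.02] [0.12  0.059] long yaw 0.077 depthpt [0.478 0.019 0.061]
[ 0.45  -0.276] [0.06  0.119] long yaw 2.694 depthpt [ 0.45  -0.276  0.061]
trayL [[0.869, 0.238, 0.04], [0.852, 0.072, 0.04], [0.612, 0.094, 0.04], [0.628, 0.254, 0.04]]
trayR [[0.86, -0.088, 0.04], [0.859, -0.252, 0.04], [0.619, -0.253, 0.04], [0.614, -0.094, 0.04]]
vial,weight [[0.457, 0.133, 0.04], [0.469, -0.129, 0.04]]
bot [[0.672, 0.359, 0.17], [0.562, 0.428, 0.17]]
wrench [[0.481, -0.437, 0.0], [0.341, -0.455, 0.0]]
```

Run:
```python
import cv2
im=cv2.imread('pics/top0.png')[90:280,150:490]; cv2.imwrite('pics/crop.png',cv2.resize(im,None,fx=2.35,fy=2.35,interpolation=2))
```

```text
(no output)
```

View pics/crop.png

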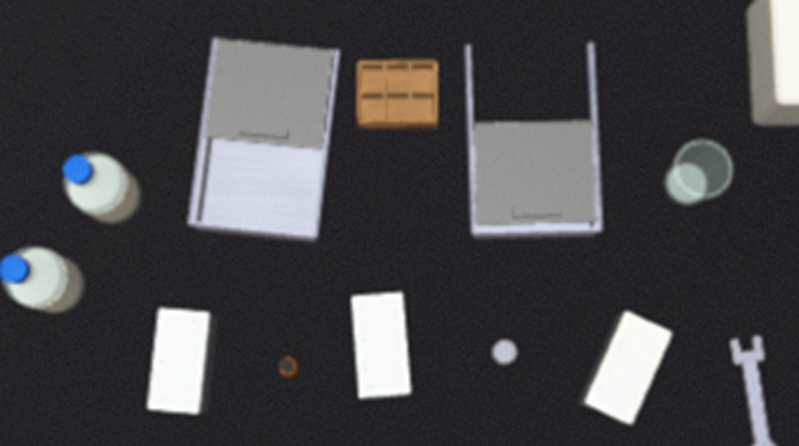

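The crop confirms the left tray is open: its near edge runs (190,225) to (317,240), and the box interior is visible. The right one is shut. The case sizes come out at 60x119 mm and the lid heights at 61–64 mm, which matches the data given.

Run:
```python
from h import *
print(togo([.462,.262,.12],-.094+np.pi/2), R.from_quat(robot.get_state()['tcp_rot']).as_matrix().round(2).tolist())
```

```text
[array([-0.2987, -0.1603,  0.1105]), array([-0.0018, -0.0004, -0.3638])] [[-0.9, 0.44, -0.0], [0.44, 0.9, -0.0], [0.0, -0.0, -1.0]]
```

The rows are not in the units I measure in: shifts go in shares of 0.8 m and turns go in shares of pi/2 rad. I convert before sending: -0.299 m is -0.3738, -0.28 m is -0.35, -0.364 rad is -0.2317.

```bash
python3 nudge.py '[[[-0.0375, -0.02, 0.0125, 0, 0, -0.0318], [-0.0875, -0.045, 0.025, 0, 0, -0.0637], [-0.125, -0.07, 0.05, 0, 0, -0.0955], [-0.175, -0.095, 0.0625, 0, 0, -0.1273], [-0.225, -0.12, 0.0813, 0, 0, -0.1592], [-0.2625, -0.145, 0.1, 0, 0, -0.191], [-0.3125, -0.17, 0.1188, 0, 0, -0.2317], [-0.35, -0.1875, 0.1313, 0, 0, -0.2317], [-0.3738, -0.2, 0.1375, 0, 0, -0.2317], [-0.3738, -0.2, 0.1375, 0, 0, -0.2317]]]' 0.085
python3 - <<'E'
from h import *
im,d=robot.grab_frame('wrist');cv2.imwrite('pics/w1.png',im)
print(togo([.462,.262,.02],-.094+np.pi/2))
E
```

```text
time: 0.93
ee_pos: [0.4642, 0.2575, 0.1182]
tcp_rot: [0.05, 0.999, -0.002, -0.001]
force: [-0.4, -0.1, -0.9]
grip_width: 0.085
grip_force: 0.0
[array([0.0011, 0.0022, 0.0993]), array([-0.0021, -0.0027, -0.0044])]
```

View pics/w1.png

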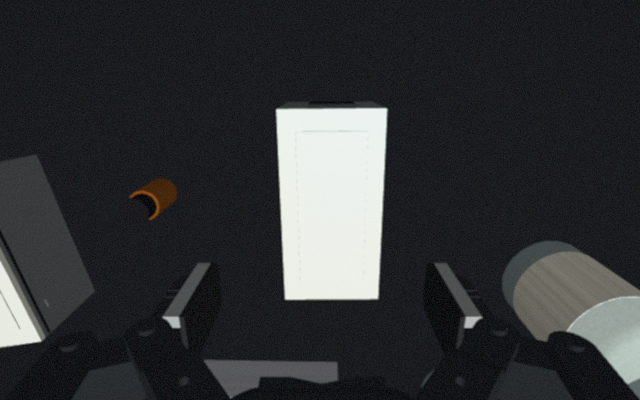

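The wrist view shows the case lid between the fingers, with corners near (277,110), (386,110), (379,299) and (285,299), the vial on the left and a bottle on the right. I'll turn those corners into world positions.

Run:
```python
from h import *
c=cal('wrist'); p=[px2w(c,u,v,.062) for u,v in [(277,110),(386,110),(379,299),(285,299)]]
print(np.round(p,3).tolist(),np.mean(p,0).round(4)); q=p[0]+p[1]-p[2]-p[3]; print(np.arctan2(q[1],q[0]))
m=np.mean(p,0);print(togo([m[0],m[1],.02],np.arctan2(q[1],q[0])+np.pi/2))
```

```text
[[0.398, 0.242, 0.062], [0.404, 0.302, 0.062], [0.524, 0.292, 0.062], [0.518, 0.231, 0.062]] [0.461 0.267 0.062]
3.0550649395535183
[array([0.0026, 0.0071, 0.0993]), array([-0.0021, -0.0027, -0.0119])]
```

In the tool's units: 0.098 m is 0.1225, 0.006 m is 0.0075, -0.01 rad is -0.0064.

```bash
python3 nudge.py '[[[0.0025, 0.0075, 0.025, 0, 0, -0.0064], [0.0025, 0.0075, 0.0688, 0, 0, -0.0064], [0.0025, 0.0075, 0.1063, 0, 0, -0.0064], [0.0025, 0.0075, 0.1225, 0, 0, -0.0064], [0.0025, 0.0075, 0.1225, 0, 0, -0.0064]]]' 0.085; python3 nudge.py '[[[0, 0, 0, 0, 0, 0], [0, 0, 0, 0, 0, 0], [0, 0, 0, 0, 0, 0], [0, 0, 0, 0, 0, 0], [0, 0, 0, 0, 0, 0]]]' 0.04; python3 -c "
from h import *
s=robot.get_state();print(s['ft_torque'],s['force'])"
```

```text
time: 1.4
ee_pos: [0.4584, 0.2684, 0.0194]
tcp_rot: [0.041, 0.999, -0.002, -0.003]
force: [0.3, -1.1, -0.7]
grip_width: 0.0849
grip_force: 0.0
time: 1.82
ee_pos: [0.4629, 0.2694, 0.0265]
tcp_rot: [0.042, 0.999, 0.001, 0.002]
force: [-1.3, -1.4, 6.8]
grip_width: 0.059
grip_force: 67.6
[-0.59870516  0.17214707  0.08396907] [-1.34466651 -1.37983284  6.83654946]
```

```bash
cat > st.py <<'E'
from h import *
def rd():
    s=robot.get_state();T=R.from_quat(s['tcp_rot']).inv()
    print(s['time'],'tool tq',T.apply(s['ft_torque']).round(3),'F',T.apply(s['force']).round(2),'w',round(s['grip_width'],4),s['grip_force'],s['ee_pos'].round(3),'z',T.inv().as_matrix()[:,2].round(3))
rd()
E
python3 nudge.py '[[[0, 0, -0.025, 0, 0, 0], [0, 0, -0.0625, 0, 0, 0], [0, 0, -0.1, 0, 0, 0], [0, 0, -0.125, 0, 0, 0], [0, 0, -0.125, 0, 0, 0], [0, 0, -0.125, 0, 0, 0], [0, 0, -0.125, 0, 0, 0]]]' >/dev/null; python3 st.py
python3 nudge.py '[[[0.05, 0, 0, 0, 0, 0], [0.1, 0, 0, 0, 0, 0], [0.05, 0, 0, 0, 0, 0], [0, 0, 0, 0, 0, 0], [0.05, 0, 0, 0, 0, 0], [0.1, 0, 0, 0, 0, 0], [0.1, 0, 0, 0, 0, 0], [0.1, 0, 0, 0, 0, 0], [0.1, 0, 0, 0, 0, 0], [0.1, 0, 0, 0, 0, 0], [0.1, 0, 0, 0, 0, 0], [0.1, 0, 0, 0, 0, 0]]]'>/dev/null; python3 st.py
python3 nudge.py '[[[-0.05, 0, 0, 0, 0, 0], [-0.1, 0, 0, 0, 0, 0], [-0.05, 0, 0, 0, 0, 0], [0, 0, 0, 0, 0, 0], [-0.05, 0, 0, 0, 0, 0], [-0.1, 0, 0, 0, 0, 0], [-0.1, 0, 0, 0, 0, 0], [-0.1, 0, 0, 0, 0, 0], [-0.1, 0, 0, 0, 0, 0], [-0.1, 0, 0, 0, 0, 0], [-0.1, 0, 0, 0, 0, 0], [-0.1, 0, 0, 0, 0, 0]]]'>/dev/null; python3 st.py
```

```text
2.4 tool tq [ 0.006 -0.02   0.013] F [0.14 0.14 4.88] w 0.0592 67.22222417593002 [0.461 0.268 0.121] z [-0.002 -0.001 -1.   ]
3.4 tool tq [ 0.011 -0.027  0.05 ] F [-0.68  0.51  4.07] w 0.0592 71.22871577739716 [0.382 0.275 0.124] z [ 0.001  0.    -1.   ]
4.4 tool tq [-0.006  0.056  0.035] F [-0.62 -0.    4.03] w 0.0591 71.93291276693344 [0.461 0.269 0.124] z [ 0.001  0.001 -1.   ]
```

The torque shift is suggestive, but it could be noise, so I'll confirm with a tilt each way.

In the tool's units: 0.2 rad is 0.1273.

```bash
python3 nudge.py '[[[0, 0, 0, 0, 0.0637, 0], [0, 0, 0, 0, 0.1273, 0], [0, 0, 0, 0, 0.1273, 0], [0, 0, 0, 0, 0.1273, 0], [0, 0, 0, 0, 0.1273, 0], [0, 0, 0, 0, 0.1273, 0], [0, 0, 0, 0, 0.1273, 0], [0, 0, 0, 0, 0.1273, 0]]]'>/dev/null; python3 st.py
python3 nudge.py '[[[0, 0, 0, 0, 0, 0], [0, 0, 0, 0, 0, 0], [0, 0, 0, 0, 0, 0]]]'>/dev/null; python3 st.py
python3 nudge.py '[[[0, 0, 0, 0, -0.0637, 0], [0, 0, 0, 0, -0.1273, 0], [0, 0, 0, 0, -0.191, 0], [0, 0, 0, 0, -0.2546, 0], [0, 0, 0, 0, -0.2546, 0], [0, 0, 0, 0, -0.2546, 0], [0, 0, 0, 0, -0.2546, 0], [0, 0, 0, 0, -0.2546, 0], [0, 0, 0, 0, -0.2546, 0], [0, 0, 0, 0, -0.2546, 0]]]'>/dev/null; python3 st.py
python3 nudge.py '[[[0, 0, 0, 0, 0, 0], [0, 0, 0, 0, 0, 0], [0, 0, 0, 0, 0, 0]]]'>/dev/null; python3 st.py
```

```text
5.0667 tool tq [ 0.022 -0.252  0.005] F [-0.81  0.24  4.48] w 0.0594 71.92402929067612 [0.461 0.269 0.124] z [-0.196  0.017 -0.981]
5.3167 tool tq [-0.018 -0.259 -0.012] F [-1.81 -0.2   5.03] w 0.059 71.92491084337234 [0.461 0.269 0.124] z [-0.197  0.017 -0.98 ]
6.15 tool tq [-0.047  0.238  0.08 ] F [0.99 1.12 4.04] w 0.0589 71.97348922491074 [0.462 0.269 0.123] z [ 0.197 -0.017 -0.98 ]
6.4 tool tq [ 0.034  0.277 -0.03 ] F [ 1.27 -0.3   3.7 ] w 0.0591 71.97340428829193 [0.461 0.269 0.123] z [ 0.198 -0.017 -0.98 ]
```

```bash
cat > avg.py <<'E'
from h import *
L=[]
for i in range(8):
    s=robot.get_state();L.append(R.from_quat(s['tcp_rot']).inv().apply(s['ft_torque'])); robot.grab_frame('top')
print(s['time'],np.mean(L,0).round(4),np.std(L,0).round(3),R.from_quat(s['tcp_rot']).as_matrix()[:,2].round(3))
E
python3 nudge.py '[[[0, 0, 0, 0, 0.0637, 0], [0, 0, 0, 0, 0.1273, 0], [0, 0, 0, 0, 0.1273, 0], [0, 0, 0, 0, 0.1273, 0]]]'>/dev/null; python3 avg.py
python3 nudge.py '[[[0, 0, 0, 0, 0.0637, 0], [0, 0, 0, 0, 0.1273, 0], [0, 0, 0, 0, 0.1273, 0], [0, 0, 0, 0, 0.1273, 0], [0, 0, 0, 0, 0.1273, 0], [0, 0, 0, 0, 0.1273, 0], [0, 0, 0, 0, 0.1273, 0], [0, 0, 0, 0, 0.1273, 0], [0, 0, 0, 0, 0.0637, 0], [0, 0, 0, 0, 0, 0], [0, 0, 0, 0, 0, 0], [0, 0, 0, 0, 0, 0]]]'>/dev/null; python3 avg.py
```

```text
7.0833 [ 0.0073 -0.0119  0.0086] [0.028 0.026 0.031] [ 0.002  0.    -1.   ]
8.4833 [ 0.0118  0.0065 -0.0148] [0.023 0.039 0.027] [-0.001 -0.    -1.   ]
```

The averaged level readings agree to within 0.02 Nm after opposite tilts. A loose ball would give about 0.16 Nm, so this case looks silent. I'll set it back down.

In the tool's units: 0.1 m is 0.125, 0.095 m is 0.1188.

```bash
python3 nudge.py '[[[0, 0, 0.0375, 0, 0, 0], [0, 0, 0.075, 0, 0, 0], [0, 0, 0.1063, 0, 0, 0], [0, 0, 0.1188, 0, 0, 0], [0, 0, 0.125, 0, 0, 0], [0, 0, 0.125, 0, 0, 0]]]'; python3 nudge.py '[[[0, 0, 0, 0, 0, 0], [0, 0, 0, 0, 0, 0], [0, 0, 0, 0, 0, 0], [0, 0, 0, 0, 0, 0]]]' 0.085; python3 nudge.py '[[[0, 0, -0.025, 0, 0, 0], [0, 0, -0.075, 0, 0, 0], [0, 0, -0.125, 0, 0, 0], [0, 0, -0.15, 0, 0, 0], [0, 0, -0.15, 0, 0, 0]]]'
python3 - <<'E'
from h import *
print(togo([.479,.021,.13],.077+np.pi/2))
E
```

```text
time: 9.03
ee_pos: [0.461, 0.2684, 0.0264]
tcp_rot: [0.042, 0.999, -0.0, -0.001]
force: [-7.4, -4.6, 8.7]
grip_width: 0.059
grip_force: 74.5
time: 9.37
ee_pos: [0.4618, 0.2689, 0.0238]
tcp_rot: [0.042, 0.999, 0.0, 0.0]
force: [-0.1, 0.1, 0.2]
grip_width: 0.085
grip_force: 0.0
time: 9.78
ee_pos: [0.4638, 0.27, 0.1505]
tcp_rot: [0.042, 0.999, 0.003, 0.005]
force: [0.2, 0.7, 1.0]
grip_width: 0.0851
grip_force: 0.0
[array([-0.0358, -0.247 ,  0.0194]), array([ 0.005 ,  0.0099, -0.1608])]
```

In the tool's units: -0.247 m is -0.3088, -0.01 m is -0.0125, -0.12 rad is -0.0764.

```bash
python3 nudge.py '[[[-0.0063, -0.0438, 0, 0, 0, -0.0255], [-0.0125, -0.0875, 0, 0, 0, -0.0509], [-0.0188, -0.1313, 0.0063, 0, 0, -0.0764], [-0.025, -0.1813, 0.0125, 0, 0, -0.1019], [-0.0313, -0.2313, 0.0188, 0, 0, -0.1019], [-0.0375, -0.275, 0.025, 0, 0, -0.1019], [-0.0438, -0.3063, 0.0313, 0, 0, -0.1019], [-0.0438, -0.3088, 0.0313, 0, 0, -0.1019], [-0.0438, -0.3088, 0.0313, 0, 0, -0.1019]]]'
cat > lid.py <<'E'
from h import *
s=robot.get_state();c=cal('wrist');im,d=robot.grab_frame('wrist')
n,l,st,ce=cv2.connectedComponentsWithStats((im[:305].min(2)>190).astype(np.uint8))
k=l[200,330]; ys,xs=np.nonzero(l==k)
pts=np.array([px2w(c,a,b,.062)[:2] for a,b in zip(xs[::3],ys[::3])],np.float32); r=cv2.minAreaRect(pts)
bx=cv2.boxPoints(r); e=max(range(4),key=lambda i:np.linalg.norm(bx[i]-bx[i-1])); q=bx[e]-bx[e-1]; a=np.arctan2(q[1],q[0])
print(np.round(r,4) if 0 else r, a); print(togo([*r[0],.02],a+np.pi/2))
E
python3 lid.py
```

```text
time: 10.53
ee_pos: [0.4751, 0.0184, 0.1173]
tcp_rot: [-0.037, 0.999, 0.0, -0.001]
force: [0.2, 0.7, 0.6]
grip_width: 0.0852
grip_force: 0.0
((0.4769614338874817, 0.021356191486120224), (0.11667993664741516, 0.0601496621966362), 4.441446781158447) -3.0640748
[array([-0.0019,  0.0016,  0.0977]), array([ 0.0007, -0.0009, -0.0027])]
```

In the tool's units: 0.095 m is 0.1188, 0.085 m is 0.1063.

```bash
python3 nudge.py '[[[-0.0025, 0.0013, 0.0313, 0, 0, 0], [-0.0025, 0.0013, 0.0688, 0, 0, 0], [-0.0025, 0.0013, 0.1063, 0, 0, 0], [-0.0025, 0.0013, 0.1188, 0, 0, 0], [-0.0025, 0.0013, 0.1188, 0, 0, 0]]]' 0.085; python3 nudge.py '[[[0, 0, 0, 0, 0, 0], [0, 0, 0, 0, 0, 0], [0, 0, 0, 0, 0, 0], [0, 0, 0, 0, 0, 0], [0, 0, 0, 0, 0, 0]]]' 0.04; python3 nudge.py '[[[0, 0, -0.025, 0, 0, 0], [0, 0, -0.0625, 0, 0, 0], [0, 0, -0.1, 0, 0, 0], [0, 0, -0.125, 0, 0, 0], [0, 0, -0.125, 0, 0, 0], [0, 0, -0.125, 0, 0, 0]]]' ; 
python3 nudge.py '[[[0.05, 0, 0, 0, 0, 0], [0.1, 0, 0, 0, 0, 0], [0.05, 0, 0, 0, 0, 0], [0, 0, 0, 0, 0, 0], [0.05, 0, 0, 0, 0, 0], [0.1, 0, 0, 0, 0, 0], [0.05, 0, 0, 0, 0, 0], [0, 0, 0, 0, 0, 0], [0, 0, 0, 0, 0, 0], [0, 0, 0, 0, 0, 0]]]'>/dev/null; python3 avg.py
python3 nudge.py '[[[0, 0, 0, 0, 0.0637, 0], [0, 0, 0, 0, 0.1273, 0], [0, 0, 0, 0, 0.1273, 0], [0, 0, 0, 0, 0.1273, 0], [0, 0, 0, 0, 0.1273, 0], [0, 0, 0, 0, 0.1273, 0], [0, 0, 0, 0, 0.1273, 0], [0, 0, 0, 0, 0.1273, 0]]]'>/dev/null; python3 avg.py
python3 nudge.py '[[[0, 0, 0, 0, -0.0637, 0], [0, 0, 0, 0, -0.1273, 0], [0, 0, 0, 0, -0.191, 0], [0, 0, 0, 0, -0.2546, 0], [0, 0, 0, 0, -0.2546, 0], [0, 0, 0, 0, -0.2546, 0], [0, 0, 0, 0, -0.2546, 0], [0, 0, 0, 0, -0.2546, 0], [0, 0, 0, 0, -0.2546, 0], [0, 0, 0, 0, -0.2546, 0]]]'>/dev/null; python3 avg.py
python3 nudge.py '[[[0, 0, 0, 0, 0.0637, 0], [0, 0, 0, 0, 0.1273, 0], [0, 0, 0, 0, 0.1273, 0], [0, 0, 0, 0, 0.1273, 0]]]'>/dev/null; python3 avg.py; python3 st.py
```

```text
time: 11.0
ee_pos: [0.4751, 0.0221, 0.0201]
tcp_rot: [-0.039, 0.999, 0.0, -0.003]
force: [-0.4, -0.1, -0.2]
grip_width: 0.085
grip_force: 0.0
time: 11.42
ee_pos: [0.4791, 0.0209, 0.026]
tcp_rot: [-0.038, 0.999, -0.0, 0.002]
force: [-0.8, 1.0, 6.3]
grip_width: 0.0587
grip_force: 67.6
time: 11.92
ee_pos: [0.4778, 0.0208, 0.1237]
tcp_rot: [-0.038, 0.999, 0.0, 0.001]
force: [-0.1, -0.9, -5.4]
grip_width: 0.0588
grip_force: 67.0
13.1 [-0.0106  0.0093  0.004 ] [0.046 0.02  0.039] [ 0. -0. -1.]
14.1667 [-0.0028 -0.203  -0.0024] [0.019 0.025 0.024] [-0.198 -0.015 -0.98 ]
15.4 [0.0025 0.2495 0.011 ] [0.037 0.039 0.024] [ 0.198  0.015 -0.98 ]
16.1333 [0.0079 0.0348 0.0167] [0.024 0.033 0.036] [ 0.003 -0.    -1.   ]
16.1833 tool tq [0.012 0.038 0.023] F [-0.7   0.58  5.16] w 0.0592 70.94462245702744 [0.477 0.021 0.124] z [ 0.002 -0.    -1.   ]
```

This one also looks silent: its level readings are 0.01 and 0.035 Nm. Set it back, then go on to case three.

In the tool's units: 0.1 m is 0.125, 0.03 m is 0.0375.

```bash
python3 nudge.py '[[[0, 0, 0.0375, 0, 0, 0], [0, 0, 0.075, 0, 0, 0], [0, 0, 0.1063, 0, 0, 0], [0, 0, 0.1188, 0, 0, 0], [0, 0, 0.125, 0, 0, 0], [0, 0, 0.125, 0, 0, 0]]]'; python3 nudge.py '[[[0, 0, 0, 0, 0, 0], [0, 0, 0, 0, 0, 0], [0, 0, 0, 0, 0, 0], [0, 0, 0, 0, 0, 0]]]' 0.085; python3 nudge.py '[[[0, 0, -0.025, 0, 0, 0], [0, 0, -0.075, 0, 0, 0], [0, 0, -0.125, 0, 0, 0], [0, 0, -0.15, 0, 0, 0], [0, 0, -0.15, 0, 0, 0]]]'
python3 - <<'E'
from h import *
print(togo([.45,-.276,.125],2.694+np.pi/2))
E
```

```text
time: 16.68
ee_pos: [0.477, 0.0208, 0.0257]
tcp_rot: [-0.038, 0.999, -0.0, -0.0]
force: [-3.2, 0.6, 2.3]
grip_width: 0.0594
grip_force: 73.1
time: 17.02
ee_pos: [0.4781, 0.0208, 0.0242]
tcp_rot: [-0.038, 0.999, -0.0, 0.001]
force: [-0.1, 0.8, 0.4]
grip_width: 0.085
grip_force: 0.0
time: 17.43
ee_pos: [0.4802, 0.0207, 0.1503]
tcp_rot: [-0.038, 0.999, -0.0, 0.006]
force: [0.1, -0.7, 0.3]
grip_width: 0.0852
grip_force: 0.0
[array([ 0.053 , -0.2936,  0.025 ]), array([0.0018, 0.0111, 0.5238])]
```

In the tool's units: -0.293 m is -0.3663, -0.28 m is -0.35, 0.524 rad is 0.3336.

```bash
python3 nudge.py '[[[0.0088, -0.0438, 0, 0, 0, 0.0382], [0.0163, -0.0875, 0, 0, 0, 0.0764], [0.025, -0.1313, 0, 0, 0, 0.1146], [0.0325, -0.175, 0.0063, 0, 0, 0.1528], [0.04, -0.2188, 0.0125, 0, 0, 0.191], [0.0475, -0.2625, 0.0188, 0, 0, 0.2292], [0.0563, -0.3063, 0.025, 0, 0, 0.2801], [0.0625, -0.35, 0.0313, 0, 0, 0.331], [0.0663, -0.3663, 0.0375, 0, 0, 0.3336], [0.0663, -0.3663, 0.0375, 0, 0, 0.3336]]]' ; python3 lid.py
```

```text
time: 18.27
ee_pos: [0.4454, -0.2776, 0.1111]
tcp_rot: [0.224, 0.975, 0.0, -0.001]
force: [0.7, -0.1, -0.9]
grip_width: 0.0851
grip_force: 0.0
((0.4465600848197937, -0.27280962467193604), (0.06020396575331688, 0.11297735571861267), 64.5245590209961) -0.44463032
[array([0.0006, 0.0029, 0.0918]), array([ 0.0009, -0.0026, -0.0045])]
```

In the tool's units: 0.09 m is 0.1125, -0.003 m is -0.0038.

```bash
python3 nudge.py '[[[-0.0038, 0.0025, 0.0313, 0, 0, 0], [-0.0038, 0.0025, 0.0688, 0, 0, 0], [-0.0038, 0.0025, 0.1, 0, 0, 0], [-0.0038, 0.0025, 0.1125, 0, 0, 0], [-0.0038, 0.0025, 0.1125, 0, 0, 0]]]' 0.085; python3 nudge.py '[[[0, 0, 0, 0, 0, 0], [0, 0, 0, 0, 0, 0], [0, 0, 0, 0, 0, 0], [0, 0, 0, 0, 0, 0], [0, 0, 0, 0, 0, 0]]]' 0.04; python3 nudge.py '[[[0, 0, -0.025, 0, 0, 0], [0, 0, -0.0625, 0, 0, 0], [0, 0, -0.1, 0, 0, 0], [0, 0, -0.125, 0, 0, 0], [0, 0, -0.125, 0, 0, 0], [0, 0, -0.125, 0, 0, 0]]]' ; 
python3 nudge.py '[[[0.05, 0, 0, 0, 0, 0], [0.1, 0, 0, 0, 0, 0], [0.05, 0, 0, 0, 0, 0], [0, 0, 0, 0, 0, 0], [0.05, 0, 0, 0, 0, 0], [0.1, 0, 0, 0, 0, 0], [0.05, 0, 0, 0, 0, 0], [0, 0, 0, 0, 0, 0], [0, 0, 0, 0, 0, 0], [0, 0, 0, 0, 0, 0]]]'>/dev/null; python3 avg.py
python3 nudge.py '[[[0, 0, 0, 0, 0.0637, 0], [0, 0, 0, 0, 0.1273, 0], [0, 0, 0, 0, 0.1273, 0], [0, 0, 0, 0, 0.1273, 0], [0, 0, 0, 0, 0.1273, 0], [0, 0, 0, 0, 0.1273, 0], [0, 0, 0, 0, 0.1273, 0], [0, 0, 0, 0, 0.1273, 0]]]'>/dev/null; python3 avg.py
python3 nudge.py '[[[0, 0, 0, 0, -0.0637, 0], [0, 0, 0, 0, -0.1273, 0], [0, 0, 0, 0, -0.191, 0], [0, 0, 0, 0, -0.2546, 0], [0, 0, 0, 0, -0.2546, 0], [0, 0, 0, 0, -0.2546, 0], [0, 0, 0, 0, -0.2546, 0], [0, 0, 0, 0, -0.2546, 0], [0, 0, 0, 0, -0.2546, 0], [0, 0, 0, 0, -0.2546, 0]]]'>/dev/null; python3 avg.py
python3 nudge.py '[[[0, 0, 0, 0, 0.0637, 0], [0, 0, 0, 0, 0.1273, 0], [0, 0, 0, 0, 0.1273, 0], [0, 0, 0, 0, 0.1273, 0]]]'>/dev/null; python3 avg.py; python3 st.py
```

```text
time: 18.73
ee_pos: [0.4492, -0.2723, 0.0203]
tcp_rot: [0.221, 0.975, 0.001, -0.003]
force: [0.5, 0.9, -0.4]
grip_width: 0.0849
grip_force: 0.0
time: 19.15
ee_pos: [0.4518, -0.2756, 0.0261]
tcp_rot: [0.222, 0.975, -0.001, 0.002]
force: [-0.3, 0.5, 7.2]
grip_width: 0.0594
grip_force: 68.4
time: 19.65
ee_pos: [0.4508, -0.2751, 0.1238]
tcp_rot: [0.222, 0.975, -0.0, 0.001]
force: [-0.3, 0.7, -4.8]
grip_width: 0.0593
grip_force: 67.3
20.8333 [-0.0053 -0.0596 -0.0059] [0.04  0.317 0.013] [ 0. -0. -1.]
21.9 [-0.0184 -0.1965  0.003 ] [0.043 0.027 0.031] [-0.179  0.086 -0.98 ]
23.1333 [-0.0112  0.1473 -0.0145] [0.026 0.082 0.021] [ 0.179 -0.086 -0.98 ]
23.8667 [-0.0343 -0.0357 -0.0012] [0.025 0.035 0.022] [ 0.002 -0.001 -1.   ]
23.9167 tool tq [-0.053 -0.093 -0.   ] F [-0.08 -0.24  4.77] w 0.0591 76.86171591281891 [ 0.45  -0.275  0.124] z [ 0.002 -0.001 -1.   ]
```

The torque std jumps to 0.32 Nm just after the shake, against about 0.03 for the others, and the tilt moment is reduced as a rolling ball would do. This one rattles; I'll do one more shake and tilt cycle to confirm.

In the tool's units: 0.08 m is 0.1, 0.04 m is 0.05.

```bash
python3 nudge.py '[[[0.05, 0, 0, 0, 0, 0], [0.1, 0, 0, 0, 0, 0], [0.05, 0, 0, 0, 0, 0], [0, 0, 0, 0, 0, 0], [0.05, 0, 0, 0, 0, 0], [0.1, 0, 0, 0, 0, 0], [0.05, 0, 0, 0, 0, 0], [0, 0, 0, 0, 0, 0], [0, 0, 0, 0, 0, 0], [0, 0, 0, 0, 0, 0]]]'>/dev/null; python3 avg.py
python3 nudge.py '[[[0, 0, 0, 0, 0.0637, 0], [0, 0, 0, 0, 0.1273, 0], [0, 0, 0, 0, 0.1273, 0], [0, 0, 0, 0, 0.1273, 0], [0, 0, 0, 0, 0.1273, 0], [0, 0, 0, 0, 0.1273, 0], [0, 0, 0, 0, 0.1273, 0], [0, 0, 0, 0, 0.1273, 0], [0, 0, 0, 0, 0.1273, 0], [0, 0, 0, 0, 0.1273, 0], [0, 0, 0, 0, 0.1273, 0], [0, 0, 0, 0, 0.1273, 0]]]'>/dev/null; python3 avg.py
python3 nudge.py '[[[0, 0, 0, 0, -0.0637, 0], [0, 0, 0, 0, -0.1273, 0], [0, 0, 0, 0, -0.191, 0], [0, 0, 0, 0, -0.2546, 0], [0, 0, 0, 0, -0.2546, 0], [0, 0, 0, 0, -0.2546, 0], [0, 0, 0, 0, -0.2546, 0], [0, 0, 0, 0, -0.2546, 0], [0, 0, 0, 0, -0.2546, 0], [0, 0, 0, 0, -0.2546, 0], [0, 0, 0, 0, -0.2546, 0], [0, 0, 0, 0, -0.2546, 0]]]'>/dev/null; python3 avg.py
python3 nudge.py '[[[0, 0, -0.0375, 0, 0.0637, 0], [0, 0, -0.075, 0, 0.1273, 0], [0, 0, -0.075, 0, 0.1273, 0], [0, 0, -0.075, 0, 0.1273, 0]]]'>/dev/null; python3 avg.py; python3 st.py
python3 - <<'E'
from h import *
print(togo([.685,.169,.19],np.pi/2-.08), togo([.48,0.0,.19]))
E
```

```text
25.1 [ 0.0092 -0.1635 -0.004 ] [0.029 0.6   0.04 ] [ 0.001 -0.001 -1.   ]
26.5 [ 0.0078 -0.1947 -0.0208] [0.032 0.028 0.009] [-0.179  0.086 -0.98 ]
27.9 [-0.0074  0.1793  0.008 ] [0.026 0.014 0.028] [ 0.179 -0.086 -0.98 ]
28.6333 [ 0.0075 -0.069   0.0049] [0.011 0.037 0.043] [-0.001  0.    -1.   ]
28.6833 tool tq [-0.043 -0.037 -0.002] F [-0.54  0.1   5.4 ] w 0.0588 77.63381391763687 [ 0.439 -0.269  0.181] z [-0.  0. -1.]
[array([-0.0316,  0.5017, -0.0085]), array([ 2.000e-04, -4.000e-04, -3.679e-01])] [array([ 0.0799,  0.2606, -0.0084])]
```

The rattle is confirmed (std 0.6 after shaking). Carry the case to the open left tray.

In the tool's units: 0.38 m is 0.475, -0.01 m is -0.0125.

```bash
python3 nudge.py '[[[-0.0013, 0.0188, 0, 0, 0, 0], [-0.0025, 0.05, 0, 0, 0, 0], [-0.0063, 0.0938, -0.0063, 0, 0, 0], [-0.0088, 0.1375, -0.0125, 0, 0, 0], [-0.0113, 0.1813, -0.0125, 0, 0, 0], [-0.0138, 0.225, -0.0125, 0, 0, 0], [-0.0175, 0.2688, -0.0125, 0, 0, 0], [-0.02, 0.3125, -0.0125, 0, 0, 0], [-0.0225, 0.3563, -0.0125, 0, 0, 0], [-0.025, 0.4, -0.0125, 0, 0, 0], [-0.0275, 0.4375, -0.0125, 0, 0, 0], [-0.03, 0.475, -0.0125, 0, 0, 0]]]'; python3 nudge.py '[[[-0.0025, 0.0375, 0, 0, 0, 0], [-0.005, 0.075, 0, 0, 0, 0], [-0.0075, 0.1125, 0, 0, 0, 0], [-0.0088, 0.1375, 0, 0, 0, 0], [-0.0094, 0.15, 0, 0, 0, 0], [-0.0094, 0.1513, 0, 0, 0, 0], [-0.0094, 0.1513, 0, 0, 0, 0], [-0.0094, 0.1513, 0, 0, 0, 0], [-0.0094, 0.1513, 0, 0, 0, 0], [-0.0094, 0.1513, 0, 0, 0, 0], [-0.0094, 0.1513, 0, 0, 0, 0], [-0.0094, 0.1513, 0, 0, 0, 0]]]'
python3 - <<'E'
from h import *
im,d=robot.grab_frame('side');cv2.imwrite('pics/s2.png',im)
im,d=robot.grab_frame('top');cv2.imwrite('pics/t2.png',im)
print(robot.get_state()['joint_velocities'].round(3))
E
```

```text
time: 29.68
ee_pos: [0.6262, 0.0642, 0.1917]
tcp_rot: [0.222, 0.975, -0.0, -0.0]
force: [-0.3, 0.3, -5.1]
grip_width: 0.0593
grip_force: 77.7
time: 30.68
ee_pos: [0.6849, 0.1676, 0.1925]
tcp_rot: [0.222, 0.975, 0.0, 0.0]
force: [-0.5, -0.2, -4.9]
grip_width: 0.0587
grip_force: 77.6
[ 0.004  0.002 -0.002  0.001 -0.002  0.   ]
```

View pics/s2.png

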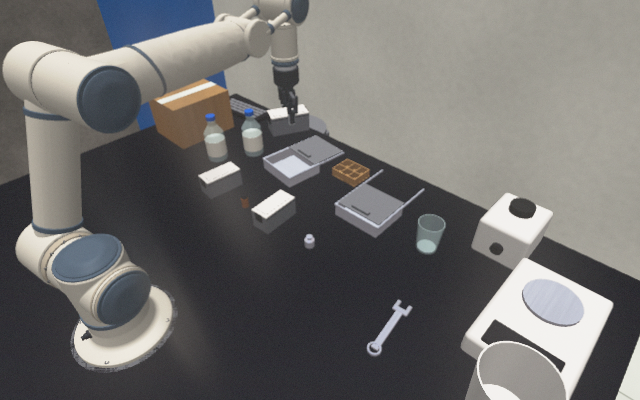

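View pics/t2.png

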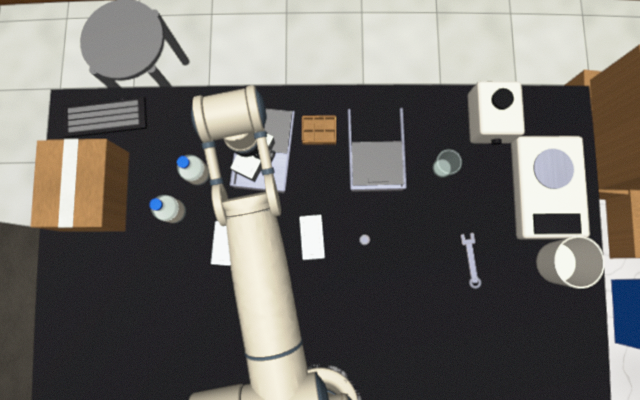

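The side view shows the held case level at (290,120), above the open tray. The two silent cases stand at (220,174) and (273,205), and the covers and bystanders look unchanged. In the top view the lid shows at (247,165), over the open tray. Handing in.

```bash
python3 -c "
from station import robot
print(robot.hand_in())"
```

```text
the job is handed in; nothing more can be done
None
```

I found the rattling case (the right-hand one of the three, seen from the robot) and handed in with it held level and still over the open left tray, about 0.16 m above the bench; the two silent cases are back standing upright where they were.

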